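# Tuck the masking plate under the paper flap and hold it down

### The arm

A 6-joint arm with a two-finger parallel gripper is mounted at the origin on the work surface. World frame = base frame: x ahead of the robot, y to its left, z up, the work surface at z = 0. Lengths are in m, angles in rad, forces in N, time in s.
With the tool pointing down it reaches from about 0.4 to 0.825 m from the base axis. Payload 7 kg.
Tool frame: the origin (TCP) lies between the finger pads; the fingertips stand 22 mm ahead of it and the grasp point (between the pads) lies 3 mm ahead of it (arm.tip_reach is the distance from the TCP to the fingertips, in m); z points along the fingers, y is the line along which they close (so a half turn about z gives the same grasp; the last joint's range is limited). The gripper opens to 88 mm and grips with 3 to 60 N. Pads are 19 mm wide; open, the fingers measure 130 mm over their backs; the gripper's body (78 mm by 193 mm) begins 47 mm behind the grasp point.
Start: joints at [-0.945, 0.359, 0.012, 0, -1.224, -0.288], TCP at [0.224, -0.637, 0.249] pointing down, gripper open.
Joint ranges: [-3.07, 3.07], [-1.43, 2.12], [-1.02, 1.25], [-3.03, 1.67], [-3.05, -0], [-3.03, 3.03]. Speed limits (rad/s): [2.39, 2.39, 3.01, 3.14, 3.14, 3.14].

### API

Orientations are given as [roll, pitch, yaw] about the fixed x, y, z axes, in that order (R = Rz(yaw) Ry(pitch) Rx(roll)).
In Python, from station import arm, viewer gives the robot as it stands. The module is installed in compiled form; this text tells all that it offers.
- The arm moves only by the tool apply_moves, never from a script. Its argument "commands" is a list that holds one entry, the list of rows, each a list of 5 numbers: the closure, from -1 (fully open) to 1 (shut), then the shift along the world's x, y, z as a fraction of full scale, then the turn about the world's z as a fraction of full scale. In form: [[[fingers, tx, ty, tz, yaw], ...]]. A call has 1 to 12 rows; each row shifts and turns the commanded pose from where the row before left it; what a row does not reach is not made up. Full scale, the value 1, is 20 cm for a shift and pi rad for a turn. A row lasts 1/10 s, in which the tool goes at most 50 mm and 8.59 degrees, less where a joint would pass 70% of its speed; a pose out of reach is approached as far as the arm can. A call with a number of a shift or a turn outside -1 to 1 is refused whole. A call with a gripper value outside its range is refused whole. The fingers move at their own pace and stop on an object; "force" is the grip in N (left out, the last holds). Time passes only in rows, so rows that do not move let the fingers close. It gives the time, the measured TCP pose, the force, the opening and the grip force at its end, in the units of the state.
- arm.get_state(): the state, without advancing time (a new reading comes with each control period).
- viewer.grab_frame(name): name is "side" or "top"; returns a dict with "image" (420x560x3 uint8, blue, green, red), "mtx" (3x3 intrinsics, pixels), "rvec" (rotation vector, rad) and "tvec" (3), from world to camera coordinates, as OpenCV has them. Camera axes: x right, y down, z forward; pixel columns grow to the right and rows downward; lengths in m; the calibration is good to about 2 mm. A picture is of the moment at which its call begins. There is no depth.
- arm.job_done(): hands the job in; it is judged then, once.
The state is a dict: "t": time; "q": joint angles; "qd": joint speeds; "joint_efforts": joint torques, N m; "eef_pos": TCP position; "ee_rot": TCP orientation; "force": force on the tool from outside, world axes, zero at the start; "moment": the same for the moment, N m; "width": finger opening in m; "gripper_force": force on a finger pad.
Only numpy, scipy, OpenCV 4.12 (cv2) and the standard library are available. Lean on these libraries where they do the work, as an engineer would, in place of code of your own. Each camera call takes 0.05 s, during which the arm holds its last target. There are 200 camera calls.

### The job

Pick up the aluminium masking plate by its wooden grip bar and slide the plate's broad side in under the hinged flap of the drawing board, square to the flap, until about 25 mm of the plate is under the flap along the plate's whole front edge; do not lift the flap doing so, and leave the jar, the brush tin and the paint tube where they are. Finish while still gripping the bar and pressing the plate flat on the board with a firm, moderate push of around 10 to 20 N: do not let go at the end.

Things in the scene. Friction and masses are not known exactly. Their poses are not given: they have to be found in the camera images.
- grip (a point): Centre of the wooden grip bar standing on the loose masking plate. Bar 18 mm wide (x), 100 mm long (y); its top is 42 mm, this point 23 mm, above the plate's underside. x: level, square to the bar, towards the broad side of the plate; the front edge (the one to tuck) is 80 mm from the bar's centre line, the back edge 30 mm. y: along the bar; z: up.
- corner_left (a point): Left (+y) corner of the plate's front edge, on the underside: 80 mm in x, 75 mm in y and 23 mm below the grip point.
- corner_right (a point): Right (-y) corner of the plate's front edge, on the underside: 80 mm in x, -75 mm in y and 23 mm below the grip point.
- plate: The masking plate, about 200 g: bare aluminium sheet 110 mm (x) x 150 mm (y) x 4 mm with the wooden grip bar on top nearer its back edge; lies flat on the table at the start. Origin on its underside, straight below the middle of the bar; axes as for the grip point.
- board: Fixed plywood drawing board 260 mm (its x) x 240 mm (its y), 15 mm thick, lying on the table with a white sheet of paper on it; origin at the centre of its underside, x towards the flap.
- slot (a point): Point on the board's top face (15 mm above the table) straight below the middle of the flap's front lip. x: level, square to the lip, pointing in under the flap; y: along the lip; z: up. Under the flap the space is 9 mm high (13 mm at the lip, falling to 9 over the first 10 mm) and 50 mm deep, ending at a wooden rail. Before the lip (-x) the board is bare for 170 mm.
- flap (a joint): Hinge angle, rad, of the grey sheet-metal flap, 220 mm long along the lip, 70 mm from lip to hinge, 2.5 mm thick, lip top 16 mm above the board. 0 = lying down as at the start, growing as the lip rises (0.1 lifts it 7 mm). It rests on the rail by its own weight (120 g), no spring: a small upward push lifts it.
- ink_jar: Bystander: glass jar with a white cap, 56 mm across, 75 mm high; origin at the centre of its underside.
- brush_tin: Bystander: open steel tin with brushes, 72 mm across, tin 100 mm and brushes about 205 mm high; origin at the centre of its underside.
- paint_tube: Bystander: white paint tube with black cap lying flat, about 125 mm long, 38 mm wide, 22 mm high; origin on its underside near the middle.
Mind the look-alikes: they are no part of the job. There is more than one size of the plate; the job needs the middle-sized.

How it is judged:
By the outcome, as a careful person would: the job done as asked, in the order asked, and still so for the second after the job is handed in, while the arm keeps its last pose, push and grip.
It also fails if it takes over 43 s, if anything falls off the work surface, if the arm or the gripper's body presses on something with over 40 N, if the wrist force passes 120 N, or if a joint passes its speed limit or range.

## Working session

There is one attempt and no reset: what is moved stays moved. The work goes in short steps, Python scripts to look and compute and a tool call to move; the robot and the scene stay as the last step left them, time stands still between calls to the robot, and variables do not carry over. Pictures are saved under pics/ and viewed, at most 10 in all, crops included, and the job is handed in when it is done.

Besides the shell and the picture viewer there is one more tool, called after ">>>" by a JSON object that holds its "method" and its "body", one argument or row to a line. apply_moves: Moves the arm, as the interface text tells. Shift numbers are shares of 20 cm and turn numbers shares of pi rad, none past 1 either way. Its arguments: {"type":"object","properties":{"commands":{"type":"array","items":{"type":"array","items":{"type":"array","items":{"type":"number"}}}},"force":{"type":"number"}},"required":["commands"]}

```bash
mkdir -p pics; cat > h.py <<'E'
import numpy as np, cv2
from station import arm, viewer
def grab(n):
    f=viewer.grab_frame(n); return f
def save(n,p): 
    f=grab(n); cv2.imwrite('pics/'+p,f['image']); np.savez('/tmp/'+n,**{k:np.array(f[k]) for k in f}); return f
def ray(f,uv,z):
    R,_=cv2.Rodrigues(np.array(f['rvec'],float)); t=np.array(f['tvec'],float).reshape(3)
    d=R.T@np.linalg.inv(np.array(f['mtx']))@np.array([uv[0],uv[1],1.]); c=-R.T@t
    return c+d*(z-c[2])/d[2]
def proj(f,P):
    return cv2.projectPoints(np.array(P,float).reshape(-1,1,3),np.array(f['rvec'],float),np.array(f['tvec'],float),np.array(f['mtx'],float),None)[0].reshape(-1,2)
E
python3 - <<'E'
from h import *
save('top','top0.png');save('side','side0.png');print(arm.get_state()['eef_pos'],arm.get_state()['ee_rot'],arm.get_state()['t'])
E
```

```text
[ 0.22355505 -0.63648403  0.24772089] [ 3.14011663e+00 -1.38988174e-04 -2.80388533e+00] 0.1
```

View pics/top0.png

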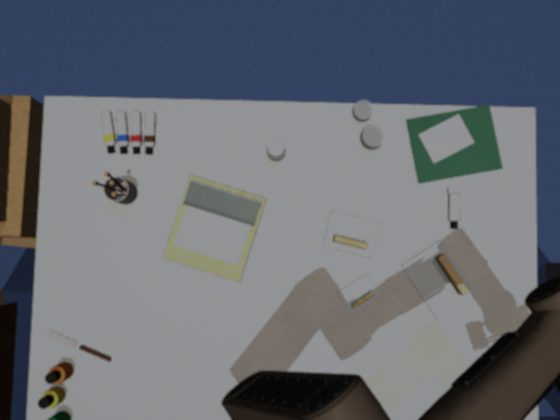

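View pics/side0.png

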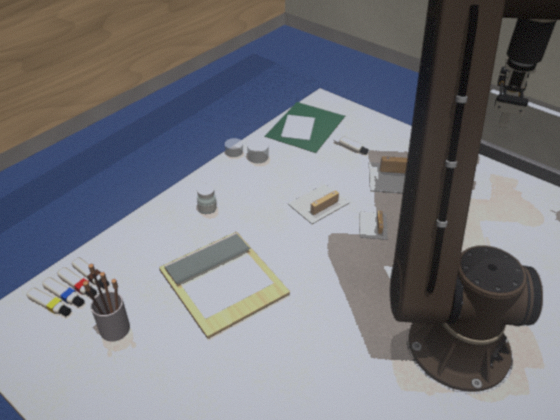

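The top view shows three plates with bars, at about (351,235), (360,295) and (440,275). They look medium, small and large, so (351,235) should be the one I need. I'll check that in an enlarged crop that also shows the board.

```bash
python3 - <<'E'
import cv2,numpy as np
i=cv2.imread('pics/top0.png')
def up(c,s,lo,hi): return cv2.resize(np.clip((c.astype(float)-lo)*255/(hi-lo),0,255).astype('uint8'),None,fx=s,fy=s,interpolation=cv2.INTER_CUBIC)
print(i[225,365],i[205,365],i[240,320])
a=up(i[200:325,315:475],5,90,215); cv2.imwrite('pics/a.png',a)
b=up(i[170:285,155:275],5,20,230); cv2.imwrite('pics/b.png',b)
E
```

```text
[149 146 144] [149 146 145] [149 147 145]
```

View pics/a.png

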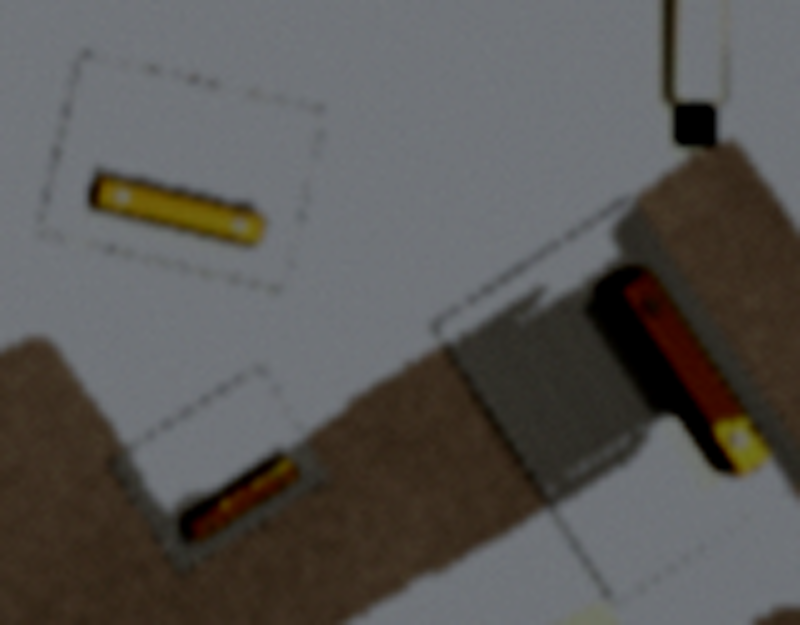

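View pics/b.png

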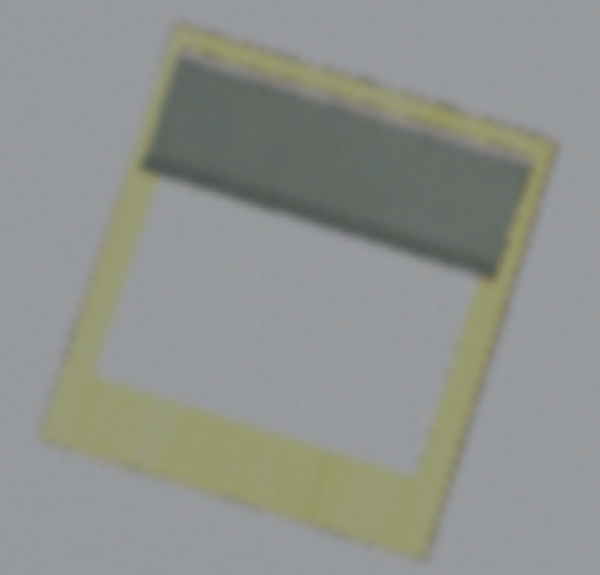

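```bash
cat > m.py <<'E'
from h import *
f=dict(np.load('/tmp/top.npz'))
def P(o,l,z): return np.array([ray(f,((u+.5)/5-.5+o[0],(v+.5)/5-.5+o[1]),z) for u,v in l])
def rep(n,p,fmt=''):
    print(n,p[:,:2].round(4).tolist(),'c',p.mean(0).round(4)[:2],'lens',[round(float(np.linalg.norm(p[i]-p[i-1])),4) for i in range(len(p))])
A=(315,200);B=(155,170)
pl=P(A,[(82,52),(325,107),(280,290),(40,236)],0.003);rep('plate',pl)
bar=P(A,[(95,192),(264,230)],0.042);rep('bar',bar)
print('bar dir deg',np.degrees(np.arctan2(*(bar[0]-bar[1])[1::-1])), 'plate dir',[np.degrees(np.arctan2(*(d)[1::-1])) for d in (pl[0]-pl[1],pl[3]-pl[2])])
sm=P(A,[(122,465),(262,368),(325,480),(185,568)],0.003);rep('small',sm)
bd=P(B,[(180,25),(558,147),(425,560),(42,438)],0.015);rep('board',bd)
lip=P(B,[(143,170),(495,279)],0.030);rep('lip',lip)
for n,d in (('lip',lip[0]-lip[1]),('b0',bd[0]-bd[1]),('b2',bd[3]-bd[2]),('bl',bd[0]-bd[3]),('br',bd[1]-bd[2])): print(n,np.degrees(np.arctan2(d[1],d[0])))
for n,u,z in (('jar',(276,147),.075),('tin',(118,188),.1),('capA',(372,136),.02)): print(n,ray(f,u,z).round(3))
print(ray(f,(280,210),0), arm.get_state()['width'])
E
python3 m.py
```

```text
plate [[0.6208, -0.1329], [0.5913, -0.279], [0.4814, -0.2534], [0.5101, -0.1098]] c [ 0.5509 -0.1938] lens [0.1131, 0.149, 0.1128, 0.1464]
bar [[0.5359, -0.1386], [0.5162, -0.2374]] c [ 0.526 -0.188] lens [0.1007, 0.1007]
bar dir deg 78.69952955270159 plate dir [np.float64(78.57656444888826), np.float64(78.70845283988807)]
small [[0.3757, -0.161], [0.4349, -0.2433], [0.3698, -0.2815], [0.3162, -0.1993]] c [ 0.3741 -0.2213] lens [0.0708, 0.1014, 0.0755, 0.0981]
board [[0.7158, 0.2895], [0.648, 0.0617], [0.4017, 0.1336], [0.4679, 0.3621]] c [0.5583 0.2117] lens [0.2583, 0.2377, 0.2566, 0.2379]
lip [[0.627, 0.3055], [0.5676, 0.0962]] c [0.5973 0.2009] lens [0.2176, 0.2176]
lip 74.17892128049664
b0 73.43326649038796
b2 73.84236399145152
bl -16.306007244807976
br -16.266768499421154
jar [0.794 0.035 0.075]
tin [0.661 0.478 0.1  ]
capA [ 0.845 -0.25   0.02 ]
[0.61731312 0.01993128 0.        ] 0.08763319373296838
```

The measured size of about 110 × 150 mm confirms the plate at (351,235), since the small one is only about 100 × 73 mm. The grip is at (0.526, -0.188) with its x-axis at -11.3°. The slot is at (0.597, 0.2007) with its x-axis at about -16.2°. I'm moving above the bar now.

>>> {"method": "apply_moves", "body": {
  "commands": [
    [[-1,0.126,0.187,0,0.0275],[-1,0.126,0.187,0,0.0275],[-1,0.126,0.187,0,0.0275],[-1,0.126,0.187,0,0.0275],[-1,0.126,0.187,0,0.0275],[-1,0.126,0.187,0,0.0275],[-1,0.126,0.187,0,0.0275],[-1,0.126,0.187,0,0.0275],[-1,0.126,0.187,0,0.0275],[-1,0.126,0.187,0,0.0275],[-1,0.126,0.187,0,0.0275],[-1,0.126,0.187,0,0.0275]]
  ],
  "force": 40
}}

```text
t: 1.3
eef_pos: [0.5266, -0.1862, 0.2485]
ee_rot: [3.141, 0.0, -1.763]
force: [1.2, -1.4, -0.1]
width: 0.0874
gripper_force: 0.0
```

>>> {"method": "apply_moves", "body": {
  "commands": [
    [[-1,0,0,-0.15,0],[-1,0,0,-0.15,0],[-1,0,0,-0.15,0],[-1,0,0,0,0],[-1,0,0,0,0]]
  ]
}}

```text
t: 1.8
eef_pos: [0.5261, -0.1882, 0.1588]
ee_rot: [3.14, -0.001, -1.767]
force: [0.6, 0.7, 0.5]
width: 0.0876
gripper_force: 0.0
```

>>> {"method": "apply_moves", "body": {
  "commands": [
    [[-1,0,0,-0.15,0],[-1,0,0,-0.15,0],[-1,0,0,-0.15,0],[-1,0,0,-0.1,0],[-1,0,0,-0.06,0],[-1,0,0,-0.04,0],[-1,0,0,0,0],[-1,0,0,0,0]]
  ]
}}

```text
t: 2.6
eef_pos: [0.527, -0.1881, 0.0296]
ee_rot: [-3.14, 0.0, -1.767]
force: [-0.1, 0.8, -0.4]
width: 0.0871
gripper_force: 0.0
```

>>> {"method": "apply_moves", "body": {
  "commands": [
    [[1,0,0,0,0],[1,0,0,0,0],[1,0,0,0,0],[1,0,0,0,0],[1,0,0,0,0],[1,0,0,0,0],[1,0,0,0,0],[1,0,0,0,0],[1,0,0,0,0],[1,0,0,0,0]]
  ]
}}

```text
t: 3.6
eef_pos: [0.5257, -0.1881, 0.0285]
ee_rot: [3.141, -0.0, -1.767]
force: [-1.4, 0.8, 2.0]
width: 0.0179
gripper_force: 39.9
```

>>> {"method": "apply_moves", "body": {
  "commands": [
    [[1,0,0,0.05,0],[1,0,0,0.15,0],[1,0,0,0.15,0],[1,0,0,0.15,0],[1,0,0,0,0]]
  ],
  "force": 60
}}

```text
t: 4.1
eef_pos: [0.5287, -0.1884, 0.1335]
ee_rot: [-3.134, 0.001, -1.766]
force: [1.0, 0.5, -2.2]
width: 0.0174
gripper_force: 59.9
```

>>> {"method": "apply_moves", "body": {
  "commands": [
    [[1,-0.01,0.106,0,0],[1,-0.022,0.2,0,-0.0035],[1,-0.022,0.2,0,-0.0035],[1,-0.022,0.2,0,-0.0035],[1,-0.022,0.2,0,-0.0035],[1,-0.022,0.2,0,-0.0035],[1,-0.022,0.2,0,-0.0035],[1,-0.022,0.2,0,-0.0035],[1,-0.022,0.2,0,-0.0031],[1,-0.022,0.2,0,0],[1,-0.022,0.2,0,0],[1,-0.012,0.104,0,0]]
  ]
}}

```text
t: 5.3
eef_pos: [0.4772, 0.2567, 0.1285]
ee_rot: [-3.141, 0.001, -1.852]
force: [1.4, 0.3, -2.6]
width: 0.0176
gripper_force: 59.9
```

```bash
python3 - <<'E'
from h import *
f=save('side','s1.png');t=save('top','t1.png');s=arm.get_state()
print(s['eef_pos'],s['ee_rot'],s['force'],s['moment'],s['width'],s['t'])
a=cv2.resize(f['image'][190:340,140:300],None,fx=3.7,fy=3.7,interpolation=cv2.INTER_CUBIC)
cv2.imwrite('pics/s1c.png',a)
E
```

```text
[0.47732949 0.25659986 0.12834845] [-3.14154339e+00  3.37296253e-04 -1.85090700e+00] [-0.79766902  0.07666828 -2.40155908] [-0.05478309  0.13721938  0.04415261] 0.017801476923248658 5.4
```

View pics/s1c.png

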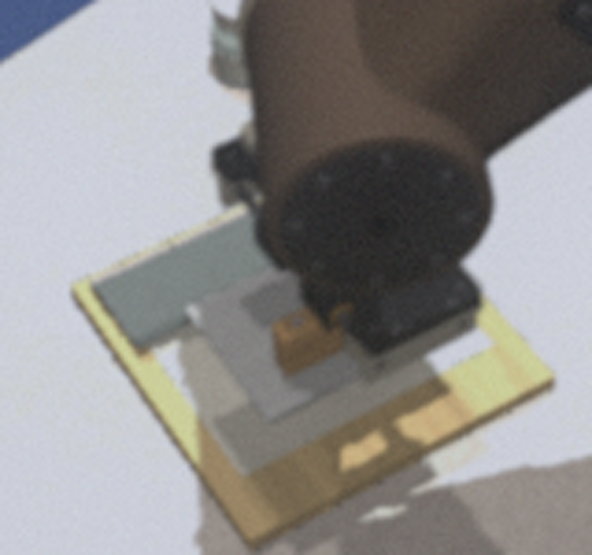

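```bash
python3 - <<'E'
from h import *
f=dict(np.load('/tmp/side.npz'))
g=np.array([.4773,.2566,0]);yaw=-1.851+np.pi/2
c,s=np.cos(yaw),np.sin(yaw)
R=np.array([[c,-s,0],[s,c,0],[0,0,1]])
P=[g+R@np.array(p) for p in ([.08,.075,.102],[-.03,.075,.102],[.009,.05,.1405],[-.009,.05,.1405])]
for l in proj(f,P): print((l-[140,190]+.5)*3.7-.5)
# slot check: lip ends projected, top of lip
S=np.array([.597,.2007,0]);y=np.radians(-16.2);c,s=np.cos(y),np.sin(y);R=np.array([[c,-s,0],[s,c,0],[0,0,1]])
for l in proj(f,[S+R@np.array(p) for p in ([0,.11,.031],[-.17,.12,.015],[-.17,-.12,.015],[.09,.12,.015])]): print((l-[140,190]+.5)*3.7-.5)
E
```

```text
[179.39157738 313.90109933]
[264.04476713 427.59473434]
[263.7888588 328.696572 ]
[278.41192906 347.47673691]
[135.47001126 343.86747351]
[246.37362819 539.35064096]
[553.99189619 373.78740614]
[ 67.57580749 283.02019089]
```

>>> {"method": "apply_moves", "body": {
  "commands": [
    [[1,0.025,-0.11,0,0],[1,0,0,-0.1,0],[1,0,0,-0.1,0],[1,0,0,-0.1,0],[1,0,0,-0.07,0],[1,0,0,-0.03,0],[1,0,0,0,0],[1,0,0,0,0]]
  ]
}}

```text
t: 6.2
eef_pos: [0.483, 0.2319, 0.0491]
ee_rot: [-3.141, 0.0, -1.854]
force: [0.5, -0.7, -1.4]
width: 0.0177
gripper_force: 59.9
```

>>> {"method": "apply_moves", "body": {
  "commands": [
    [[1,0,0,-0.01,0],[1,0,0,-0.01,0],[1,0,0,0,0]]
  ]
}}

```text
t: 6.5
eef_pos: [0.4827, 0.232, 0.0447]
ee_rot: [-3.141, 0.0, -1.854]
force: [-0.7, -0.2, -2.4]
width: 0.0177
gripper_force: 59.9
```

>>> {"method": "apply_moves", "body": {
  "commands": [
    [[1,0,0,-0.005,0],[1,0,0,0,0],[1,0,0,0,0]]
  ]
}}

```text
t: 6.8
eef_pos: [0.4827, 0.2319, 0.0436]
ee_rot: [3.142, 0.0, -1.854]
force: [-0.1, 0.2, -2.5]
width: 0.0174
gripper_force: 59.9
```

>>> {"method": "apply_moves", "body": {
  "commands": [
    [[1,0,0,-0.005,0],[1,0,0,0,0],[1,0,0,0,0]]
  ]
}}

```text
t: 7.1
eef_pos: [0.4827, 0.232, 0.0435]
ee_rot: [-3.141, 0.0, -1.853]
force: [-4.5, -0.9, 7.8]
width: 0.0175
gripper_force: 59.9
```

```bash
python3 - <<'E'
from h import *
f=save('side','s2.png')
a=cv2.resize(f['image'][220:340,150:290],None,fx=5,fy=5,interpolation=cv2.INTER_CUBIC)
cv2.imwrite('pics/s2c.png',a)
g=np.array([.4827,.2320,0]);yaw=-1.8535+np.pi/2
def T(o,y,p):
    c,s=np.cos(y),np.sin(y); return o+np.array([[c,-s,0],[s,c,0],[0,0,1]])@np.array(p)
q=lambda P:((proj(f,P)-[150,220]+.5)*5-.5).round(0).tolist()
print('plate FL,BL,FR',q([T(g,yaw,p) for p in ([.08,.075,.019],[-.03,.075,.019],[.08,-.075,.019],[.009,.05,.057],[-.009,.05,.057])]))
S=np.array([.597,.2007,0]);y=np.radians(-16.2)
print('lip L,R; board BL,BR,FL',q([T(S,y,p) for p in ([0,.11,.031],[0,-.11,.031],[-.17,.12,.015],[-.17,-.12,.015],[.09,.12,.015])]))
E
```

```text
plate FL,BL,FR [[236.0, 348.0], [346.0, 497.0], [488.0, 224.0], [346.0, 371.0], [365.0, 395.0]]
lip L,R; board BL,BR,FL [[133.0, 315.0], [501.0, 139.0], [283.0, 579.0], [699.0, 355.0], [41.0, 233.0]]
```

View pics/s2c.png

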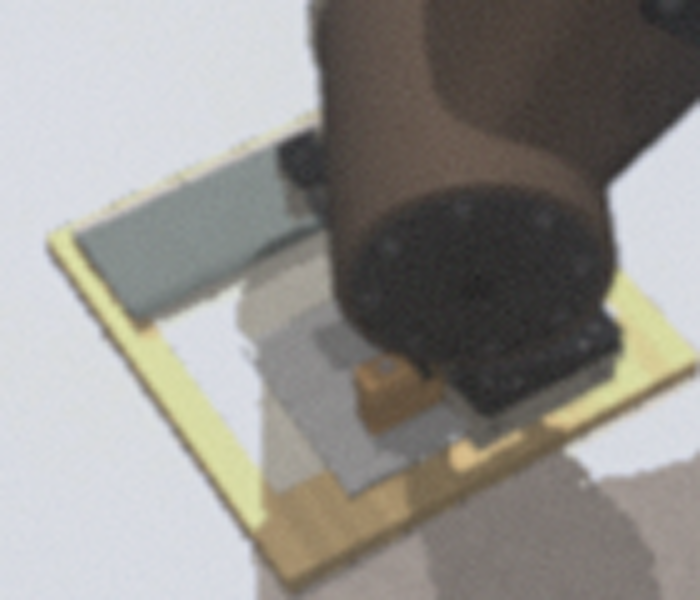

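>>> {"method": "apply_moves", "body": {
  "commands": [
    [[1,0.033,-0.0096,0,0],[1,0.033,-0.0096,0,0],[1,0.033,-0.0096,0,0],[1,0.033,-0.0096,0,0],[1,0.033,-0.0096,0,0],[1,0.033,-0.0096,0,0],[1,0,0,0,0],[1,0,0,0,0]]
  ]
}}

```text
t: 7.95
eef_pos: [0.523, 0.2206, 0.0435]
ee_rot: [-3.141, 0.001, -1.853]
force: [-0.0, -0.6, 5.7]
width: 0.0177
gripper_force: 59.9
```

>>> {"method": "apply_moves", "body": {
  "commands": [
    [[1,0.02,-0.0058,0,0],[1,0.02,-0.0058,0,0],[1,0.02,-0.0058,0,0],[1,0.02,-0.0058,0,0],[1,0.018,-0.0052,0,0],[1,0,0,-0.002,0],[1,0,0,-0.002,0],[1,0,0,0,0],[1,0,0,0,0]]
  ]
}}

```text
t: 8.85
eef_pos: [0.542, 0.215, 0.0435]
ee_rot: [-3.141, 0.001, -1.853]
force: [-6.8, -0.6, 15.4]
width: 0.0177
gripper_force: 59.9
```

```bash
python3 - <<'E'
from h import *
f=save('side','s3.png'); t=save('top','t3.png');s=arm.get_state();print(s['eef_pos'],s['ee_rot'],s['force'],s['moment'])
cv2.imwrite('pics/s3c.png',np.hstack([cv2.resize(x,(398,550),interpolation=cv2.INTER_CUBIC) for x in (f['image'][222:332,148:228],t['image'][170:280,190:270])]))
g=np.array(s['eef_pos'])*[1,1,0];yaw=s['ee_rot'][2]+np.pi/2
def T(o,y,p):
    c,s=np.cos(y),np.sin(y); return o+np.array([[c,-s,0],[s,c,0],[0,0,1]])@np.array(p)
q=lambda P:((proj(f,P)-[148,222]+.5)*5-.5).round(0).tolist()
S=np.array([.597,.2007,0]);y=np.radians(-16.2)
for e in (.024,.025): pass
print('grip in slot frame',T(np.zeros(3),-y,g-S))
print('plate lip-cross,BL,FL',q([T(g,yaw,p) for p in ([.055,.075,.019],[-.03,.075,.019],[.08,.075,.019],[-.009,.05,.057])]))
print('lip L, board BL,FL',q([T(S,y,p) for p in ([0,.11,.031],[-.17,.12,.015],[.09,.12,.015])]))
E
```

```text
[0.54201913 0.21500291 0.04344737] [-3.14086496e+00  5.95283807e-04 -1.85311885e+00] [-6.54367208 -0.91033464 14.324139  ] [-0.05450829  2.45328769  0.02480253]
grip in slot frame [-0.05678816 -0.00160418  0.        ]
plate lip-cross,BL,FL [[212.0, 291.0], [293.0, 402.0], [189.0, 261.0], [311.0, 303.0]]
lip L, board BL,FL [[143.0, 305.0], [293.0, 569.0], [51.0, 223.0]]
```

View pics/s3c.png

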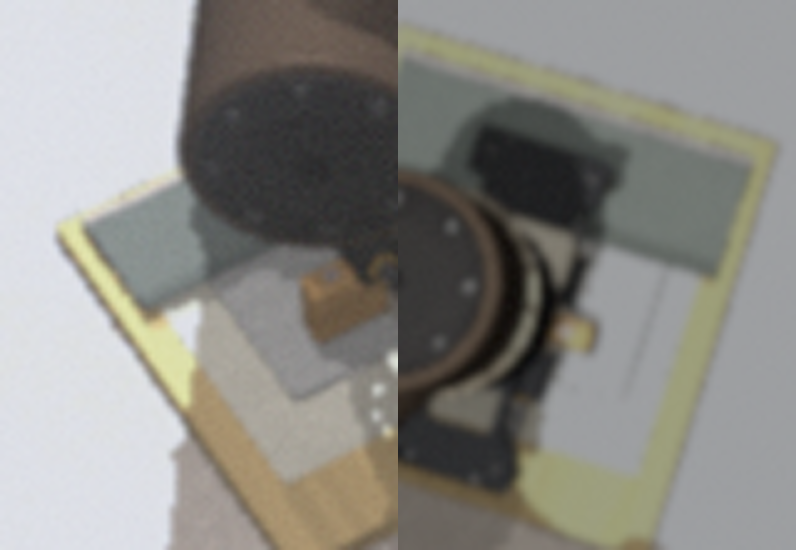

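The plate has gone in under the flap. In the top crop its right edge runs from (668,268) at the lip to the back-right corner at about (624,400). In the side crop the back-left corner is at (295,400) and the lip's left end at (148,309). I'll turn these into an insertion depth.

```bash
python3 - <<'E'
from h import *
y=np.radians(-16.2);X=np.array([np.cos(y),np.sin(y),0]);Y=np.array([-X[1],X[0],0])
t=dict(np.load('/tmp/top.npz'));f=dict(np.load('/tmp/side.npz'))
def r(F,o,ox,u,v,z): return ray(F,((u-ox+.5)/4.975-.5+o[0],(v+.5)/5-.5+o[1]),z)
S=np.array([.597,.2007,0])
def c(n,p): d=p-S; print(n,round(d@X*1e3,1),round(d@Y*1e3,1))
a=(190,170);b=(148,222)
c('BR plate top',r(t,a,398,624,400,.019)); c('lip R end top',r(t,a,398,714,277,.030)); c('lip R near arm',r(t,a,398,600,243,.030))
c('BL plate side',r(f,b,0,295,400,.019)); c('lip L end side',r(f,b,0,148,309,.030))
c('edge line @lip',r(t,a,398,668,268,.019))
E
```

```text
BR plate top -83.3 -77.4
lip R end top 1.6 -106.9
lip R near arm 0.3 -36.4
BL plate side -86.9 71.4
lip L end side -3.2 108.6
edge line @lip -1.2 -78.3
```

>>> {"method": "apply_moves", "body": {
  "commands": [
    [[1,0,0,0,0],[1,0,0,0,0],[1,0,0,0,0],[1,0,0,0,0],[1,0,0,0,0]]
  ]
}}

```text
t: 9.45
eef_pos: [0.542, 0.215, 0.0435]
ee_rot: [-3.141, 0.001, -1.853]
force: [-5.2, -0.1, 14.0]
width: 0.0177
gripper_force: 59.9
```

The push is steady at about 14 N with about 25 mm under the flap at both ends, so I'm handing it in.

```bash
python3 -c "
from station import arm
print(arm.job_done())"
```

```text
the job is handed in; nothing more can be done
None
```

I handed the job in at about 9.5 s: the middle-sized plate sits about 25 mm under the flap (camera 26 mm at both ends, arm pose 23 mm) and square to it, the bar is still gripped, the push is steady at about 14 N, and I saw no flap lift or contact with the jar, tin or tube.

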